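Press a freshly glued badge and hold the lever

ROBOT

A 6-joint arm with a two-finger parallel gripper is mounted at the origin on the work surface. World frame = base frame: x ahead of the robot, y to its left, z up, the work surface at z = 0. Lengths are in m, angles in degrees, forces in N, time in s.
With the tool pointing down it reaches from about 0.25 to 0.725 m from the base axis. Payload 9.7 kg.
Tool frame: the origin (TCP) lies where the fingers leave the gripper's body, on its centre line; the fingertips stand 73 mm ahead of it and the grasp point (between the pads) lies 54 mm ahead of it; z points along the fingers, y is the line along which they close (so a half turn about z gives the same grasp; the last joint's range is limited). The gripper opens to 85 mm and grips with 20 to 120 N. Pads are 22 mm wide; open, the fingers measure 114 mm over their backs; the gripper's body (76 mm by 85 mm) begins 54 mm behind the grasp point. The pads swing forward as they close: fully open they stand 13 mm farther back than shut.
Start: joints at [74.427, 4.979, 10.078, 95.1, 0, 90], TCP at [0.148, 0.53, 0.304] pointing down, gripper open.
Joint ranges: [-179.16, 179.16], [-48.56, 103.87], [-65.8, 70.77], [-126.05, 130.52], [-82.76, 87.17], [-180, 180]. Speed limits (degrees/s): [127.2, 127.2, 147.25, 180, 180, 180].

INTERFACE

Orientations are given as [roll, pitch, yaw] about the fixed x, y, z axes, in that order (R = Rz(yaw) Ry(pitch) Rx(roll)).
In Python, from workcell import sensors, imaging, bot gives the robot as it stands.
- The arm moves only by the tool apply_moves, never from a script. Its argument "rows" is a list of rows, each a list of 3 entries, a list of its own where there are three numbers: the shift along the tool's x, y, z in units of 10 cm (1.0 is 10 cm), then the turn, a rotation vector about the tool's x, y, z in units of 30 degrees (1.0 is 30 degrees), then the opening, from 0 (shut) to 1 (fully open). A call has 1 to 20 rows; each row is the pose to reach, as a shift and turn from the pose commanded when the call began, along the tool's axes at that moment; what a row does not reach only later rows make up. A row lasts 1/10 s, in which the tool goes at most 50 mm and 8.59 degrees, less where a joint would pass 70% of its speed; a pose out of reach is approached as far as the arm can. A call with a number of a shift or a turn outside -1 to 1 is refused whole. A call with a gripper value outside its range is refused whole. The fingers move at their own pace and stop on an object; "force" is the grip in N (left out, the last holds). Time passes only in rows, so rows that repeat a pose let the fingers close. It gives the time, the measured TCP pose, the force, the opening and the grip force at its end, in the units of the state.
- sensors.get_obs(): the state, without advancing time (a new reading comes with each control period).
- imaging.camera(name): name is "scene" or "top" or "wrist"; returns (picture, depth): 420x560x3 uint8, red, green, blue; 420x560 float32, m along the optical axis (not along the pixel's ray), 0 where there is no reading.
- imaging.get_calibration(name): a dict with "intrinsics" (3x3 intrinsics, pixels), "dist_coeffs" ([k1, k2, p1, p2, k3] as OpenCV has them; the pictures are not rectified), "world_from_camera" (4x4, takes a point from camera to world coordinates). Camera axes: x right, y down, z forward; pixel columns grow to the right and rows downward; lengths in m; the calibration is good to about 2 mm. A picture is of the moment at which its call begins: read the wrist's pose just before it. get_calibration takes no time and is no camera call; for the wrist camera it gives the pose at the moment of the call.
- bot.job_done(): hands the job in; it is judged then, once.
The state is a dict: "time": time; "q": joint angles; "qd": joint speeds; "joint_efforts": joint torques, N m; "ee_pos": TCP position; "tcp_rot": TCP orientation; "wrist_force": force on the tool from outside, world axes, zero at the start; "torque": the same for the moment, N m; "opening": finger opening in m; "grasp_force": force on a finger pad.
Only numpy, scipy, OpenCV 4.12 (cv2) and the standard library are available. Lean on these libraries where they do the work, as an engineer would, in place of code of your own. Each camera call takes 0.05 s, during which the arm holds its last target. There are 200 camera calls.

TASK

Lay the wooden badge with the red heart flat in the round nest of the press's slide, heart up and without dropping it, leave it there and push the slide fully home under the ram. Then pull the sprung lever down until its arm is level - not clearly past level, that bruises the wood - so that the pad bears on the heart, and finish while still holding the lever level; leave the other things on the bench where they are.

Things in the scene. Friction and masses are not known exactly. Their poses are not given: they have to be found in the camera images.
- badge_heart: round wooden badge, 56 mm across, 6 mm thick (thin steel back under the wood), with a raised red heart about 33 mm wide and 3 mm high glued on top (9 mm in all); loose, 30 to 55 g, lying flat on the bench heart up. Origin: centre of the underside, z up. Which of the three badge spots it lies in varies.
- badge_blue: bystander: badge of the same size with a raised blue round emblem; leave alone. Origin: centre of the underside
- badge_plain: bystander: plain badge of the same size without emblem; leave alone. Origin: centre of the underside
- press: green bench lever press, fixed, 190 mm deep, 130 mm wide, head top 175 mm high. Origin: on the bench under the ram axis; x points from front (lever side, -x) to the column at the back (+x), y to the side where the slide comes out, z up. The head (62 mm wide, from 30 mm in front of the ram axis backwards) covers the nest when the slide is home, so the badge is loaded with the slide out.
- nest (a point): centre of the nest's floor on the slide, 42 mm above the bench, axes as the press. The floor is a white disc 73 mm across; steel lips 5 mm high with 62 mm inside diameter stand round it on the +y and -y sides only; towards press -x and +x the rim is open (gaps about 39 mm wide) for the fingers. The slide plate around it is 84 mm wide in x, its top 4 mm under the nest floor.
- carriage (a joint): slide position (m): 0 = fully out along press +y (nest 150 mm beside the ram axis), 0.150 = fully home against its stop with the nest under the ram, moving along press -y. Starts between 0 and 0.03. About 2 N of friction, stays where it is left.
- push_face (a point): centre of the outer (+y) face of the slide's upright black push tab; the tab is 60 mm wide in press x, 10 mm thick, 24 mm high, its top 12 mm above this point and 62 mm above the bench; push it along press -y. 112 mm out from the nest centre along +y, 8 mm above the nest floor.
- lever_pivot (a point): pivot axis of the lever, 30 mm behind the ram axis, 195 mm above the bench, parallel to press y (axes as the press)
- lever (a joint): lever angle (rad): 0 = sprung up at rest, arm 45 degrees above level, pointing to press -x; 0.785 = arm exactly level; stop at 1.15. Springs back up when let go. The pad meets the badge at about 0.59; at level it presses with about 25 N. The downward pull needed at the handle grows from about 3 N at rest to 6 N where the pad meets the badge and about 10 N at level.
- handle: round black rubber cross bar with red ends on the lever's end: 26 mm thick, 110 mm long, along press y. Origin: its centre, 190 mm from the pivot axis; 329 mm above the bench at rest, 195 mm when level. A sleeve that rolls about its length: its own x and z mean nothing. The lever rod (14 mm thick) joins it at mid-length from the pivot side; either half can be gripped or pushed from above.
- pad: round orange pressure pad, 48 mm across, under the ram. Origin: centre of its underside, 69 mm above the bench at rest; it springs back into the ram when it meets the badge
- tape: bystander: roll of tape, 100 mm across, 25 mm high, lying flat; leave alone. Origin: centre of the underside
- pencil: bystander: green pencil about 180 mm long along its x, 8 mm thick, lying on the bench; leave alone. Origin: middle of the underside
- glue: bystander: white glue bottle, 48 mm across, 120 mm high, standing; leave alone. Origin: centre of the underside
Things that resemble listed ones, but are neither listed nor needed, are in the scene too. What is shaped like the badge_heart but green or pink is not meant.

How it is judged:
By the outcome, as a careful person would: the job done as asked, in the order asked, and still so for the second after the job is handed in, while the arm keeps its last pose, push and grip.
It also fails if it takes over 64 s, if anything falls off the work surface, if the arm or the gripper's body presses on something with over 40 N, if the wrist force passes 120 N, or if a joint passes its speed limit or range.

## Working session

There is one attempt and no reset: what is moved stays moved. The work goes in short steps, Python scripts to look and compute and a tool call to move; the robot and the scene stay as the last step left them, time stands still between calls to the robot, and variables do not carry over. Pictures are saved under pics/ and viewed, at most 14 in all, crops included, and the job is handed in when it is done.

Besides the shell and the picture viewer there is one more tool, called after "Emit:" as name(argument=value, ...) on one line, values as JSON. apply_moves: Moves the arm, as the interface text tells. Its arguments: {"type":"object","properties":{"rows":{"type":"array"},"force":{"type":"number"}},"required":["rows"]}

```bash
ls; mkdir -p pics
cat > h.py <<'E'
import numpy as np, cv2
from workcell import sensors, imaging, bot
from scipy.spatial.transform import Rotation as R
def snap(name):
    cal=imaging.get_calibration(name); im,d=imaging.camera(name)
    np.savez('%s.npz'%name,im=im,d=d,K=cal["intrinsics"],D=cal["dist_coeffs"],T=cal["world_from_camera"])
    return im,d
def cloud(name):
    z=np.load('%s.npz'%name); im,d,K,D,T=[z[k] for k in('im','d','K','D','T')]
    h,w=d.shape; u,v=np.meshgrid(np.arange(w),np.arange(h))
    p=cv2.undistortPoints(np.stack([u,v],-1).reshape(-1,1,2).astype(np.float64),K,np.array(D,float)).reshape(h,w,2)
    P=np.dstack([p[...,0]*d,p[...,1]*d,d])@T[:3,:3].T+T[:3,3]
    P[d==0]=np.nan
    return im,P
E
python3 - <<'E'
from h import *
o=sensors.get_obs();print({k:np.round(v,3) for k,v in o.items()})
ims=[]
for n in('scene','top'):
    im,d=snap(n); cv2.imwrite('pics/%s0.png'%n,im[...,::-1])
E
```

```text
pics
{'time': np.float64(0.0), 'q': array([ 7.4427e+01,  5.0110e+00,  1.0035e+01,  9.5099e+01, -1.0000e-03,
        9.0002e+01]), 'qd': array([-0.149,  0.026,  0.023, -0.029, -0.033, -0.033]), 'joint_efforts': array([-1.0000e-03, -5.2038e+01,  4.6481e+01,  1.6000e-02, -0.0000e+00,
       -0.0000e+00]), 'ee_pos': array([0.148, 0.53 , 0.303]), 'tcp_rot': array([-1.79925e+02,  1.00000e-03,  1.64424e+02]), 'wrist_force': array([0.51 , 0.262, 0.04 ]), 'torque': array([-0.026,  0.019, -0.047]), 'grasp_force': np.float64(0.0), 'opening': np.float64(0.085)}
```

View pics/scene0.png

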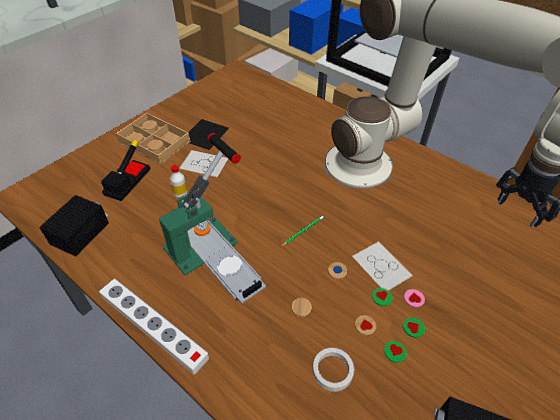

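View pics/top0.png

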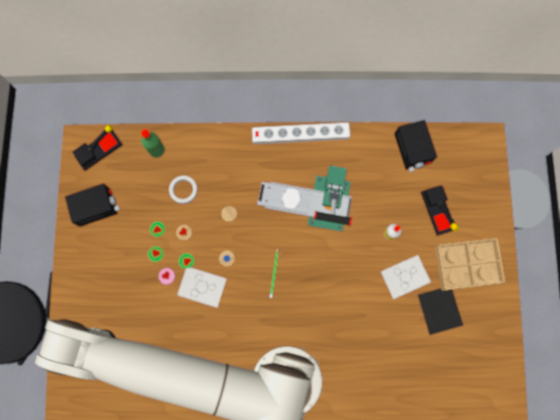

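The scene view shows the press at (205,240) with its slide coming out to (262,285), and the arm at right. Heart-bearing candidates in the scene view:
- wooden with red heart at (366,325), top view (184,232)
- green at (382,296), (414,327) and (396,351)
- pink at (414,298)

Only the one at (366,325) has a wooden body, so it fits the description. I'll confirm it in a crop and measure.

Run:
```python
from h import *
im,P=cloud('scene'); it,Pt=cloud('top')
a=cv2.resize(im[280:370,310:440][...,::-1],None,fx=4,fy=4,interpolation=cv2.INTER_CUBIC)
b=cv2.resize(it[160:240,245:365][...,::-1],None,fx=4,fy=4,interpolation=cv2.INTER_CUBIC)
c=np.zeros((360+0,520+0,3),np.uint8); c[:]=a
b=cv2.resize(b,(280,187)); out=np.zeros((560,520,3),np.uint8); out[:360]=c; out[365:552,:280]=b
cv2.imwrite('pics/crop1.png',out)
def seg(im,P,box,f,zr):
    u0,v0,u1,v1=box; I=im[v0:v1,u0:u1].astype(int); Q=P[v0:v1,u0:u1]
    m=f(I[...,0],I[...,1],I[...,2])&(Q[...,2]>zr[0])&(Q[...,2]<zr[1])
    q=Q[m]; return q
red=lambda r,g,b:(r>130)&(g<80)&(b<80)
wh=lambda r,g,b:(r>200)&(g>200)&(b>200)
bk=lambda r,g,b:(r<60)&(g<60)&(b<60)
wood=lambda r,g,b:(r>190)&(g>140)&(b>90)&(b<190)
for nm,I,Q,hb,nb,tb in(('scene',im,P,(350,310,382,340),(210,245,250,285),(235,270,270,305)),('top',it,Pt,(172,220,196,244),(278,185,305,212),(255,180,275,212))):
    for l,bx,f,z in(('heart',hb,red,(-.02,.03)),('badge',hb,wood,(-.02,.03)),('nest',nb,wh,(.02,.06)),('tab',tb,bk,(.03,.08))):
        q=seg(I,Q,bx,f,z)
        if len(q):print(nm,l,len(q),np.round(np.median(q,0),4),np.round((q.min(0)+q.max(0))/2,4),np.round(np.ptp(q,0),3))
# lever handle
q=seg(im,P,(200,120,250,170),lambda r,g,b:(r>150)&(g<60)&(b<60),(.2,.4));
for s in(q,):
    c,l,_=cv2.kmeans(s.astype(np.float32),2,None,(3,50,1e-4),5,cv2.KMEANS_PP_CENTERS)[1],0,0
km=cv2.kmeans(q.astype(np.float32),2,None,(3,50,1e-4),5,cv2.KMEANS_PP_CENTERS); print('handle ends',km[2])
# slide direction: top-view, slide plate pixels in height 0.03-0.046
m=(Pt[...,2]>.030)&(Pt[...,2]<.048); m[:170]=0;m[225:]=0;m[:,:256]=0;m[:,356:]=0
print(cv2.minAreaRect(Pt[m][:,:2].astype(np.float32)),m.sum())
```

```text
scene heart 93 [0.5283 0.3696 0.008 ] [0.5254 0.362  0.0045] [0.044 0.053 0.015]
scene badge 58 [0.5363 0.3793 0.0056] [0.5286 0.3687 0.0057] [0.048 0.051 0.011]
scene nest 328 [ 0.6417 -0.0211  0.0426] [ 0.64   -0.0336  0.0424] [0.074 0.086 0.012]
scene tab 133 [0.6641 0.0868 0.0578] [0.6626 0.0771 0.0523] [0.058 0.036 0.029]
top heart 27 [0.5258 0.3719 0.0099] [0.5265 0.3733 0.0094] [0.02  0.019 0.02 ]
top badge 130 [0.5222 0.3688 0.0054] [0.5251 0.3723 0.0023] [0.054 0.057 0.035]
top nest 318 [ 0.6409 -0.0193  0.0427] [ 0.642  -0.0179  0.0413] [0.079 0.069 0.031]
handle ends [[ 0.5241327  -0.08223008  0.33129036]
 [ 0.5059012  -0.19154644  0.34126115]]
((0.6553220152854919, -0.07369732856750488), (0.33089935779571533, 0.16016030311584473), 76.0024642944336) 1341
```

View pics/crop1.png

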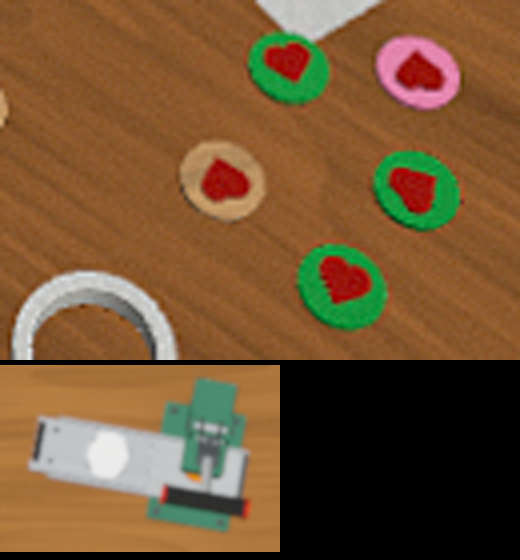

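The crop confirms it: only the wooden one, centre about (222,180) in the crop, has a bare-wood body. The others are green or pink. Measured values:
- **Badge:** at (0.526, 0.371).
- **Nest:** at (0.641, -0.020, 0.042), which matches its given height.
- **Press:** yaw about -10°. Handle ends at z 0.33–0.34 (given 0.329).

I'll move over the badge with tool yaw 80, so the fingers close along press x.

Emit:
apply_moves(rows=[[[-0.98,-0.13,0.3],[0,0,1],1],[[-0.98,-0.13,0.3],[0,0,1],1],[[-0.98,-0.13,0.3],[0,0,1],1],[[-0.98,-0.13,0.3],[0,0,1],1],[[-0.98,-0.13,0.3],[0,0,1],1]])

```text
time: 0.6
ee_pos: [0.239, 0.4906, 0.2734]
tcp_rot: [-180.0, 0.0, 134.3]
wrist_force: [-1.4, -0.0, 0.2]
opening: 0.0853
grasp_force: 0.0
```

Emit:
apply_moves(rows=[[[-0.94,0.39,0.4],[0,0,1],1],[[-0.94,0.39,0.4],[0,0,1],1],[[-0.94,0.39,0.4],[0,0,1],1],[[-0.94,0.39,0.4],[0,0,1],1],[[-0.94,0.39,0.4],[0,0,1],1]])

```text
time: 1.1
ee_pos: [0.3324, 0.451, 0.2335]
tcp_rot: [-180.0, 0.0, 104.5]
wrist_force: [0.1, -0.2, 0.6]
opening: 0.0855
grasp_force: 0.0
```

Emit:
apply_moves(rows=[[[-0.62,0.81,0.3],[0,0,0.81],1],[[-0.62,0.81,0.3],[0,0,0.81],1],[[-0.62,0.81,0.3],[0,0,0.81],1],[[-0.62,0.81,0.3],[0,0,0.81],1],[[-0.62,0.81,0.3],[0,0,0.81],1]])

```text
time: 1.6
ee_pos: [0.4255, 0.4118, 0.2042]
tcp_rot: [-180.0, -0.0, 80.5]
wrist_force: [-0.3, 0.5, 0.8]
opening: 0.0856
grasp_force: 0.0
```

Run:
```python
from h import *
o=sensors.get_obs();print(o['time'],o['ee_pos'],o['tcp_rot'],o['q'])
im,d=snap('wrist'); cv2.imwrite('pics/w1.png',im[...,::-1])
im,P=cloud('wrist')
r,g,b=[im[...,i].astype(int) for i in range(3)]
near=np.hypot(P[...,0]-.526,P[...,1]-.371)<.045
m=(r>110)&(g<70)&(b<70)&near; print('heart',m.sum(),np.median(P[m],0) if m.any() else 0)
m2=near&(P[...,2]>.0035)&(P[...,2]<.02); q=P[m2][:,:2].astype(np.float32)
if len(q)>20: print('badge',len(q),cv2.minEnclosingCircle(q),np.median(P[m2],0), np.argwhere(m2).mean(0))
```

```text
1.6 [0.42551271 0.41179029 0.20419433] [-1.79994627e+02 -1.46445251e-02  8.05043037e+01] [4.40564021e+01 9.89559619e+00 4.48765529e+00 8.45834711e+01
 1.30221588e-02 1.43552099e+02]
heart 660 [0.52667708 0.37124625 0.00940252]
badge 2464 ((0.526102602481842, 0.36804118752479553), 0.028700795024633408) [0.5248751  0.37002138 0.0068425 ] [231.40462662 387.58441558]
```

View pics/w1.png

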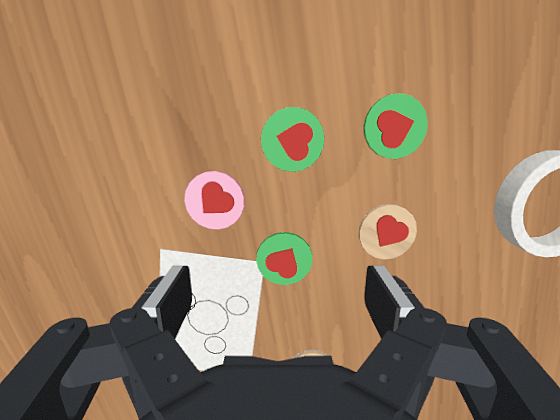

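The wrist view shows the wooden heart badge at (388,231); the nearest green badge at (284,258) leaves room for the fingers. Badge centre measured at (0.526, 0.369), radius 28.7 mm, as expected. I'll centre above it and lower.

Emit:
apply_moves(rows=[[[-0.26,0.98,0.6],[0,0,0],1],[[-0.26,0.98,0.6],[0,0,0],1],[[-0.26,0.98,0.6],[0,0,0],1],[[-0.26,0.98,0.6],[0,0,0],1]])

```text
time: 2.05
ee_pos: [0.5183, 0.3683, 0.1424]
tcp_rot: [-179.9, 0.1, 80.2]
wrist_force: [-0.5, -0.2, 0.5]
opening: 0.0857
grasp_force: 0.0
```

Emit:
apply_moves(rows=[[[0,0.08,0.4],[0,0,0],0.85],[[0,0.08,0.4],[0,0,0],0.85],[[0,0.08,0.4],[0,0,0],0.85],[[0,0.08,0.4],[0,0,0],0.85]])

```text
time: 2.45
ee_pos: [0.5257, 0.3686, 0.1063]
tcp_rot: [179.9, -0.1, 80.2]
wrist_force: [-0.2, -1.3, 0.8]
opening: 0.0728
grasp_force: 0.0
```

Run:
```python
from h import *
o=sensors.get_obs();print(o['time'],o['ee_pos'],o['tcp_rot'],o['opening'],o['wrist_force'])
im,d=snap('wrist'); cv2.imwrite('pics/w2.png',im[...,::-1])
im,P=cloud('wrist')
near=np.hypot(P[...,0]-.526,P[...,1]-.371)<.045
m2=near&(P[...,2]>.0035)&(P[...,2]<.012); q=P[m2][:,:2].astype(np.float32)
if len(q)>20: print('badge',len(q),q.min(0),q.max(0),cv2.minEnclosingCircle(q))
T=np.load('wrist.npz')['T']; print(T)
# fingers: points near z<.1 in tool coordinates
Rt=R.from_euler('xyz',o['tcp_rot'],degrees=True).as_matrix(); L=(P-o['ee_pos'])@Rt
f=(L[...,2]>.0)&(L[...,2]<.08)&(np.abs(L[...,1])<.07)&(np.abs(L[...,0])<.03)&(P[...,2]>.015)
for s in(-1,1):
    q=L[f&(L[...,1]*s>0)]
    if len(q):print(s,len(q),np.round(np.percentile(q,[1,50,99],axis=0),4).tolist())
```

```text
2.45 [0.52572167 0.36862144 0.10634306] [ 1.79908902e+02 -1.00795309e-01  8.02295818e+01] 0.07278949492498778 [-0.24350333 -1.25737329  0.84666044]
badge 5884 [0.49768463 0.34025425] [0.5532353 0.395956 ] ((0.5254989862442017, 0.3680030107498169), 0.028190473094582558)
[[ 9.85548496e-01 -1.62305210e-01 -4.84889826e-02  5.38223664e-01]
 [-1.69393126e-01 -9.43693178e-01 -2.84163957e-01  4.41083285e-01]
 [ 3.62568682e-04  2.88271061e-01 -9.57548779e-01  1.77180605e-01]
 [ 0.00000000e+00  0.00000000e+00  0.00000000e+00  1.00000000e+00]]
-1 8187 [[-0.0113, -0.0671, 0.0004], [0.0067, -0.0497, 0.0108], [0.0163, -0.0296, 0.0595]]
1 8202 [[-0.0113, 0.029, 0.0003], [0.0067, 0.05, 0.011], [0.0163, 0.0672, 0.0593]]
```

View pics/w2.png

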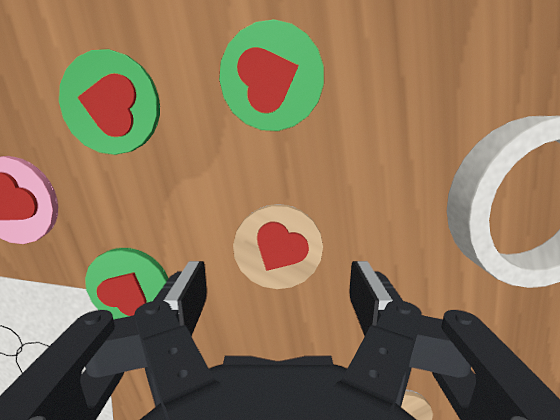

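The badge at (278,247) is centred between the fingertips (about 188 and 370). Now I'll lower with the fingers pre-closed.

Emit:
apply_moves(rows=[[[0,0,0.15],[0,0,0],0.74],[[0,0,0.33],[0,0,0],0.74],[[0,0,0.33],[0,0,0],0.74],[[0,0,0.33],[0,0,0],0.74]])

```text
time: 2.9
ee_pos: [0.5258, 0.3674, 0.0707]
tcp_rot: [-180.0, 0.0, 80.1]
wrist_force: [-0.2, 0.5, 0.6]
opening: 0.0633
grasp_force: 0.0
```

Emit:
apply_moves(rows=[[[0,0,0.02],[0,0,0],0.74],[[0,0,0.04],[0,0,0],0.74],[[0,0,0.04],[0,0,0],0.74]])

```text
time: 3.2
ee_pos: [0.5262, 0.3675, 0.0671]
tcp_rot: [180.0, -0.0, 80.1]
wrist_force: [0.3, -0.8, 0.4]
opening: 0.0632
grasp_force: 0.0
```

Run:
```python
from h import *
o=sensors.get_obs();print(o['ee_pos'],o['opening'],o['wrist_force'])
snap('wrist')
im,P=cloud('wrist')
Rt=R.from_euler('xyz',o['tcp_rot'],degrees=True).as_matrix(); L=(P-o['ee_pos'])@Rt
f=(np.abs(L[...,0])<.02)&(P[...,2]>.0)
for s in(-1,1):
    g=f&(L[...,1]*s>.0285)&(L[...,1]*s<.05)&(P[...,2]<.03)
    # histogram of height
    print(s,np.histogram(P[g][:,2],bins=np.arange(0,.03,.002))[0])
```

```text
[0.52616754 0.36753453 0.06706014] 0.0632496636645812 [ 0.26931912 -0.80777117  0.39354271]
-1 [1254   43   45   54   85   88   79   88  116  101  106  112  119  124]
1 [1207   40   47   77   75   81   90   91  116   95   99  111  127  108]
```

Emit:
apply_moves(rows=[[[0,0,0.01],[0,0,0],0.7],[[0,0,0.01],[0,0,0],0.66],[[0,0,0.01],[0,0,0],0.6],[[0,0,0.01],[0,0,0],0.55],[[0,0,0.01],[0,0,0],0.5],[[0,0,0.01],[0,0,0],0.5]], force=35)

```text
time: 3.85
ee_pos: [0.5265, 0.3682, 0.0689]
tcp_rot: [179.9, -0.2, 80.1]
wrist_force: [-5.9, -2.2, 17.2]
opening: 0.0544
grasp_force: 41.1
```

Emit:
apply_moves(rows=[[[0,0,-0.1],[0,0,0],0.5],[[0,0,-0.25],[0,0,0],0.5],[[0,0,-0.4],[0,0,0],0.5],[[0,0,-0.4],[0,0,0],0.5]])

```text
time: 4.25
ee_pos: [0.5272, 0.3682, 0.1092]
tcp_rot: [179.8, -0.2, 80.1]
wrist_force: [0.2, 0.1, 0.2]
opening: 0.0538
grasp_force: 36.9
```

Run:
```python
from h import *
o=sensors.get_obs();print(o['time'],o['ee_pos'],o['opening'],o['wrist_force'],o['grasp_force'])
im,d=snap('wrist'); im,P=cloud('wrist'); cv2.imwrite('pics/w3.png',im[...,::-1])
Rt=R.from_euler('xyz',o['tcp_rot'],degrees=True).as_matrix(); L=(P-o['ee_pos'])@Rt
r,g,b=[im[...,i].astype(int) for i in range(3)]
m=(r>150)&(r-b>25)&(np.abs(L[...,2]-.062)<.02)&(np.abs(L[...,0])<.04)&(np.abs(L[...,1])<.035)
q=L[m]; print(len(q),np.percentile(q,[2,50,98],axis=0),cv2.minEnclosingCircle(q[:,:2].astype(np.float32)))
A=np.c_[q[:,:2],np.ones(len(q))]; print(np.linalg.lstsq(A,q[:,2],rcond=None)[0])
```

```text
4.25 [0.52715045 0.3681864  0.10918493] 0.05376071675963638 [0.20574979 0.05545031 0.15969635] 36.86969278380275
8669 [[-0.02451193 -0.02462752  0.05852089]
 [ 0.00270141 -0.00034319  0.06206522]
 [ 0.02584458  0.02438503  0.06395839]] ((0.005660076159983873, -7.854111754568294e-05), 0.03407562896609306)
[ 0.0053601  -0.00682476  0.06151037]
```

View pics/w3.png

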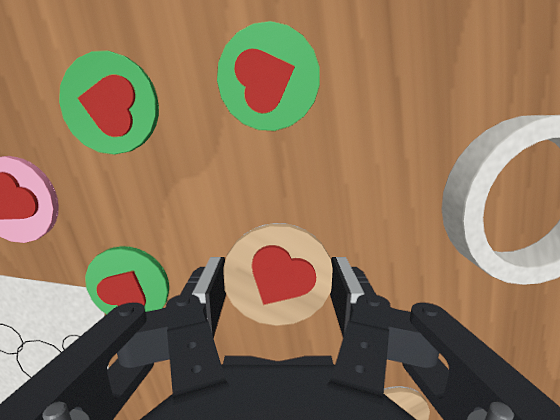

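The badge at (278,274) is held level between the pads, heart up. Now I'll carry it toward the nest.

Emit:
apply_moves(rows=[[[-0.3,0.15,-0.3],[0,0,0],0.5],[[-0.6,0.3,-0.6],[0,0,0],0.5],[[-0.9,0.45,-0.9],[0,0,0],0.5],[[-0.9,0.45,-0.9],[0,0,0],0.5]])

```text
time: 4.7
ee_pos: [0.5571, 0.2684, 0.2002]
tcp_rot: [179.7, -0.1, 79.9]
wrist_force: [0.7, 0.4, 0.7]
opening: 0.0538
grasp_force: 37.1
```

Emit:
apply_moves(rows=[[[-0.3,0.15,0],[0,0,0],0.5],[[-0.6,0.3,0],[0,0,0],0.5],[[-0.9,0.45,0],[0,0,0],0.5],[[-0.9,0.45,0],[0,0,0],0.5]])

```text
time: 5.1
ee_pos: [0.5844, 0.1718, 0.1947]
tcp_rot: [-179.9, 0.1, 79.9]
wrist_force: [-0.3, -0.2, -0.4]
opening: 0.0539
grasp_force: 37.1
```

Emit:
apply_moves(rows=[[[-0.3,0.15,0],[0,0,0],0.5],[[-0.6,0.3,0],[0,0,0],0.5],[[-0.9,0.45,0],[0,0,0],0.5],[[-0.9,0.45,0],[0,0,0],0.5]])

```text
time: 5.5
ee_pos: [0.6133, 0.076, 0.1948]
tcp_rot: [-179.9, 0.1, 80.0]
wrist_force: [-0.1, 1.3, -0.5]
opening: 0.0537
grasp_force: 37.1
```

Run:
```python
from h import *
o=sensors.get_obs();print(o['time'],o['ee_pos'],o['tcp_rot'],o['opening'],o['grasp_force'])
im,d=snap('wrist'); cv2.imwrite('pics/w4.png',im[...,::-1])
im,P=cloud('wrist'); it,Pt=(snap('top'),cloud('top'))[1]
r,g,b=[im[...,i].astype(int) for i in range(3)]
near=np.hypot(P[...,0]-.641,P[...,1]+.02)<.06
m=near&(r>190)&(g>190)&(b>190)&(np.abs(P[...,2]-.042)<.004); q=P[m]
print('nest',len(q),np.median(q,0) if len(q) else 0,(q.min(0)+q.max(0))/2 if len(q) else 0,np.ptp(q,0) if len(q) else 0)
tab=(np.hypot(P[...,0]-.66,P[...,1]-.09)<.06)&(np.abs(P[...,2]-.0605)<.006); q=P[tab]
if len(q)>20: print('tab top',len(q),cv2.minAreaRect(q[:,:2].astype(np.float32)),np.median(q,0))
```

```text
5.5 [0.61329486 0.07604111 0.19475999] [-1.79946331e+02  5.08738802e-02  7.99597425e+01] 0.053709350049508414 37.145659904927015
nest 2400 [ 0.63324076 -0.02889916  0.04201704] [ 0.64115761 -0.01796152  0.04191734] [0.09685818 0.11396337 0.00783425]
tab top 1294 ((0.6607948541641235, 0.08518899977207184), (0.010556122288107872, 0.059311069548130035), 79.1024169921875) [0.66039382 0.08623804 0.06222315]
```

View pics/w4.png

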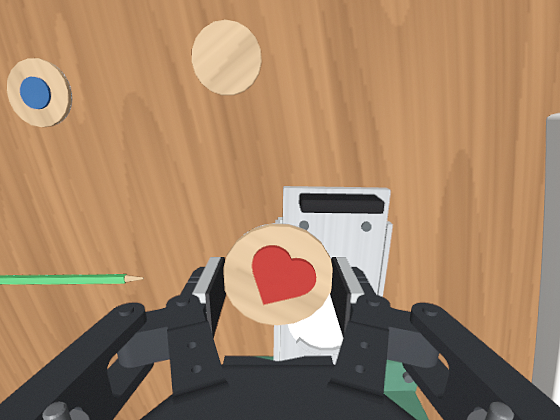

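The wrist view shows the slide ahead, tab at (342,203), nest disc at about (317,325) partly behind the held badge. The tab top measured 10.6 × 59.3 mm at z 0.062, which matches. Stepping 107 mm back from it gives the nest at (0.641, -0.020), agreeing with the earlier figure.

Emit:
apply_moves(rows=[[[-0.3,0.15,0],[0,0,0],0.5],[[-0.6,0.3,0],[0,0,0],0.5],[[-0.9,0.44,0.2],[0,0,0],0.5],[[-0.9,0.44,0.4],[0,0,0],0.5],[[-0.9,0.44,0.6],[0,0,0],0.5],[[-0.9,0.44,0.6],[0,0,0],0.5]])

```text
time: 6.2
ee_pos: [0.6393, -0.0164, 0.1323]
tcp_rot: [-179.7, 0.0, 80.2]
wrist_force: [-0.4, -0.1, -0.7]
opening: 0.0541
grasp_force: 37.2
```

Run:
```python
from h import *
o=sensors.get_obs();print(o['time'],o['ee_pos'],o['tcp_rot'],o['opening'],o['grasp_force'],o['wrist_force'])
im,d=snap('wrist'); cv2.imwrite('pics/w5.png',im[...,::-1])
im,P=cloud('wrist')
tab=(np.hypot(P[...,0]-.66,P[...,1]-.09)<.06)&(np.abs(P[...,2]-.0605)<.006); q=P[tab]
if len(q)>20:
    r=cv2.minAreaRect(q[:,:2].astype(np.float32)); print('tab top',len(q),r,np.median(q,0))
    a=np.deg2rad(79.5); yd=np.array([np.cos(a),np.sin(a)]); n=np.array(r[0])-.107*yd; print('nest',n)
    Rt=R.from_euler('xyz',o['tcp_rot'],degrees=True).as_matrix(); print('to go (tool)',(np.r_[n,.042]-o['ee_pos'])@Rt)
```

```text
6.2 [ 0.63925583 -0.01642358  0.13234933] [-1.79688480e+02  2.56712989e-02  8.01929366e+01] 0.0540861541744118 37.1585407666862 [-0.37366547 -0.13690266 -0.67989988]
tab top 3687 ((0.6613182425498962, 0.08461350202560425), (0.010379129089415073, 0.060450050979852676), 78.96734619140625) [0.66091621 0.08407889 0.06245437]
nest [ 0.64181904 -0.02059477]
to go (tool) [-0.00363317  0.00372743  0.09033203]
```

View pics/w5.png

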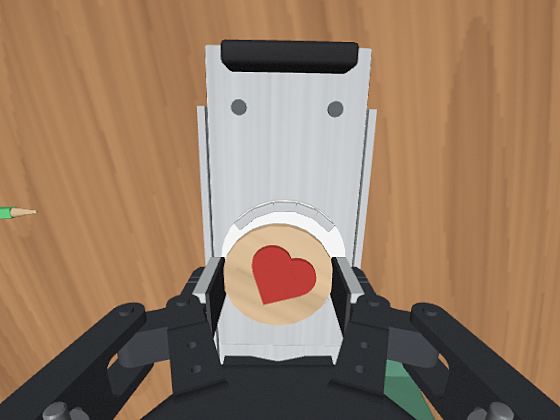

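The badge hovers over the nest; lip arc at (285,210), tab at (290,55), slide axis matches. About 4 mm is left to go in each axis. I'll lower gently.

Emit:
apply_moves(rows=[[[-0.04,0.03,0],[0,0,0.03],0.5],[[-0.04,0.03,0.04],[0,0,0.03],0.5],[[-0.04,0.03,0.1],[0,0,0.03],0.5],[[-0.04,0.03,0.15],[0,0,0.03],0.5],[[-0.04,0.03,0.18],[0,0,0.03],0.5],[[-0.04,0.03,0.18],[0,0,0.03],0.5]])

```text
time: 6.85
ee_pos: [0.6427, -0.0223, 0.1172]
tcp_rot: [-179.9, 0.0, 79.2]
wrist_force: [-1.3, -0.2, -0.4]
opening: 0.0537
grasp_force: 37.2
```

Emit:
apply_moves(rows=[[[0,0,0.01],[0,0,0],0.5],[[0,0,0.02],[0,0,0],0.5],[[0,0,0.03],[0,0,0],0.5],[[0,0,0.03],[0,0,0],0.5]])

```text
time: 7.25
ee_pos: [0.6429, -0.0223, 0.1148]
tcp_rot: [-180.0, 0.0, 79.2]
wrist_force: [0.6, -0.5, -1.1]
opening: 0.0539
grasp_force: 37.2
```

Emit:
apply_moves(rows=[[[0.01,-0.02,0.0],[0,0,0],0.5],[[0.01,-0.02,0.01],[0,0,0],0.5],[[0.01,-0.02,0.02],[0,0,0],0.5],[[0.01,-0.02,0.02],[0,0,0],0.5]])

```text
time: 7.65
ee_pos: [0.6411, -0.021, 0.1127]
tcp_rot: [-180.0, 0.0, 79.2]
wrist_force: [0.3, -0.4, -1.0]
opening: 0.0541
grasp_force: 37.2
```

Emit:
apply_moves(rows=[[[0,0,0.01],[0,0,0],0.5],[[0,0,0.02],[0,0,0],0.5],[[0,0,0.02],[0,0,0],0.5]])

```text
time: 7.95
ee_pos: [0.6412, -0.021, 0.111]
tcp_rot: [180.0, -0.0, 79.2]
wrist_force: [-1.2, -0.2, 1.6]
opening: 0.0539
grasp_force: 38.3
```

Emit:
apply_moves(rows=[[[0,0,0.005],[0,0,0],0.5],[[0,0,0.01],[0,0,0],0.5],[[0,0,0.01],[0,0,0],0.5]])

```text
time: 8.25
ee_pos: [0.6412, -0.021, 0.111]
tcp_rot: [180.0, -0.0, 79.2]
wrist_force: [-3.7, -0.6, 8.6]
opening: 0.0534
grasp_force: 41.8
```

Run:
```python
from h import *
o=sensors.get_obs();print(o['time'],o['ee_pos'],o['opening'],o['grasp_force'],o['wrist_force'])
```

```text
8.25 [ 0.64124296 -0.02098496  0.11104089] 0.05335645715162454 41.77718109719251 [-3.65331915 -0.57879918  8.56205746]
```

Contact came at the predicted height. Releasing slowly, then lifting straight up.

Emit:
apply_moves(rows=[[[0,0,0],[0,0,0],0.63],[[0,0,0],[0,0,0],0.66],[[0,0,0],[0,0,0],0.7],[[0,0,0],[0,0,0],0.74],[[0,0,0],[0,0,0],0.76],[[0,0,0],[0,0,0],0.76],[[0,0,-0.1],[0,0,0],0.76],[[0,0,-0.3],[0,0,0],0.8],[[0,0,-0.6],[0,0,0],0.8],[[0,0,-0.8],[0,0,0],0.8],[[0,0,-0.8],[0,0,0],0.8]])

```text
time: 9.35
ee_pos: [0.6424, -0.021, 0.1944]
tcp_rot: [179.7, -0.1, 79.2]
wrist_force: [0.4, -0.8, 0.3]
opening: 0.0683
grasp_force: 0.0
```

Run:
```python
from h import *
o=sensors.get_obs();print(o['time'],o['ee_pos'],o['opening'],o['grasp_force'],o['wrist_force'])
im,d=snap('wrist'); cv2.imwrite('pics/w6.png',im[...,::-1])
im,P=cloud('wrist')
tab=(np.hypot(P[...,0]-.66,P[...,1]-.085)<.06)&(np.abs(P[...,2]-.0605)<.006); q=P[tab]
if len(q)>20: print('tab',cv2.minAreaRect(q[:,:2].astype(np.float32)),np.median(q,0))
n=np.hypot(P[...,0]-.641,P[...,1]+.02)<.045
rr,g,b=[im[...,i].astype(int) for i in range(3)]
m=n&(rr>150)&(rr-b>30)&(P[...,2]>.044)&(P[...,2]<.056)&(g>100); q=P[m]; print(len(q),cv2.minEnclosingCircle(q[:,:2].astype(np.float32)))
A=np.c_[q[:,:2]-[.641,-.02],np.ones(len(q))];print('plane',np.linalg.lstsq(A,q[:,2],rcond=None)[0])
```

```text
9.35 [ 0.64236557 -0.02100341  0.19435308] 0.06830609303652525 0.0 [ 0.36362358 -0.75042139  0.27231034]
tab ((0.6610966920852661, 0.08453371375799179), (0.010258259251713753, 0.05997152253985405), 78.87834930419922) [0.66108225 0.08406452 0.06242985]
2745 ((0.6411958932876587, -0.02123042568564415), 0.02810700796544552)
plane [-0.00195976  0.00039465  0.04858749]
```

View pics/w6.png

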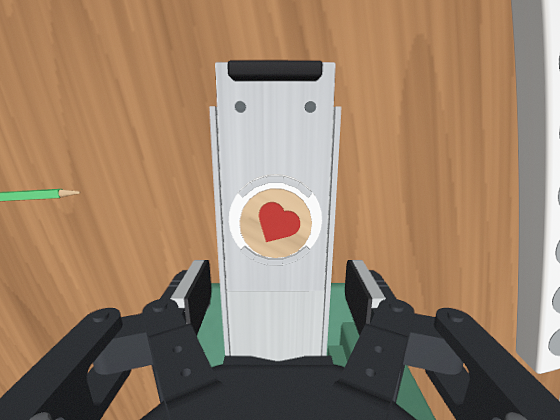

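The badge at (277,222) sits between both lips, heart up and flat: top at 48.6 mm (42 + 6), tilt about 0.1°. Next I'll shut the fingers and go outside the tab, tilting 12° to keep the wrist clear of the lever handle.

Emit:
apply_moves(rows=[[[0.4,0,0],[0,0,0],0.3],[[0.8,0,0],[0,0,0],0],[[0.8,0,0],[0,0,0],0],[[0.8,0,0],[0,0,0],0]])

```text
time: 9.8
ee_pos: [0.6558, 0.0584, 0.1887]
tcp_rot: [-179.9, 0.0, 79.3]
wrist_force: [0.8, 0.5, -0.6]
opening: 0.0101
grasp_force: 0.0
```

Emit:
apply_moves(rows=[[[0.4,0,0],[0,-0.2,0],0],[[0.78,0,0],[0,-0.4,0],0],[[0.78,0,0],[0,-0.4,0],0],[[0.78,0,0.25],[0,-0.4,0],0],[[0.78,0,0.5],[0,-0.4,0],0],[[0.78,0,0.73],[0,-0.4,0],0],[[0.78,0,0.73],[0,-0.4,0],0]])

```text
time: 10.5
ee_pos: [0.6691, 0.1324, 0.1129]
tcp_rot: [-179.7, 12.1, 79.2]
wrist_force: [-0.3, -0.1, 0.3]
opening: -0.0002
grasp_force: 0.0
```

Run:
```python
from h import *
o=sensors.get_obs();print(o['time'],o['ee_pos'],o['tcp_rot'],o['opening'],o['wrist_force'],o['q'])
Rt=R.from_euler('xyz',o['tcp_rot'],degrees=True).as_matrix()
tip=o['ee_pos']+.073*Rt[:,2]; print('tip',tip)
yd=np.array([np.cos(np.deg2rad(79)),np.sin(np.deg2rad(79)),0]); xd=np.array([yd[1],-yd[0],0])
f=np.array([.6611,.0845,.05])+.005*yd
print('tip rel face along +y, x:',(tip-f)@yd,(tip-f)@xd)
print('press -y in tool axes',-yd@Rt)
```

```text
10.5 [0.66911306 0.13241717 0.11285033] [-179.65594687   12.12589197   79.22440439] -0.0001795414295774846 [-0.26794008 -0.11122441  0.29485144] [ 14.53815798  28.31521363  17.07616223  84.32505705 -10.79639175
 115.87649358]
tip [0.66581552 0.11743538 0.04148036]
tip rel face along +y, x: 0.028230032218562268 -0.001655480302389688
press -y in tool axes [-0.97768091 -0.00265515  0.21007852]
```

Emit:
apply_moves(rows=[[[-0.07,0,-0.035],[0,0,0],0],[[-0.12,0,-0.025],[0,0,0],0],[[-0.17,0,-0.014],[0,0,0],0],[[-0.22,0,-0.003],[0,0,0],0],[[-0.28,0,0.01],[0,0,0],0],[[-0.34,0,0.023],[0,0,0],0],[[-0.4,0,0.036],[0,0,0],0],[[-0.46,0,0.049],[0,0,0],0],[[-0.52,0,0.062],[0,0,0],0],[[-0.58,0,0.075],[0,0,0],0],[[-0.64,0,0.088],[0,0,0],0],[[-0.7,0,0.1],[0,0,0],0],[[-0.76,0,0.113],[0,0,0],0],[[-0.82,0,0.126],[0,0,0],0],[[-0.88,0,0.139],[0,0,0],0],[[-0.94,0,0.152],[0,0,0],0],[[-0.94,0,0.152],[0,0,0],0]])

```text
time: 12.2
ee_pos: [0.6527, 0.0398, 0.1215]
tcp_rot: [-180.0, 12.0, 79.2]
wrist_force: [-0.1, -0.1, 0.1]
opening: 0.0002
grasp_force: 0.0
```

Run:
```python
from h import *
o=sensors.get_obs();print(o['time'],o['ee_pos'],o['tcp_rot'],o['wrist_force'])
snap('wrist');im,P=cloud('wrist')
snap('scene');im,S=cloud('scene'); cv2.imwrite('pics/s1.png',cv2.resize(im[100:320,130:420][...,::-1],None,fx=2.5,fy=2.5))
```

```text
12.2 [0.6526596  0.03976833 0.12146986] [-179.97928186   12.04388926   79.18135752] [-0.07500805 -0.09043598  0.13377803]
```

View pics/s1.png

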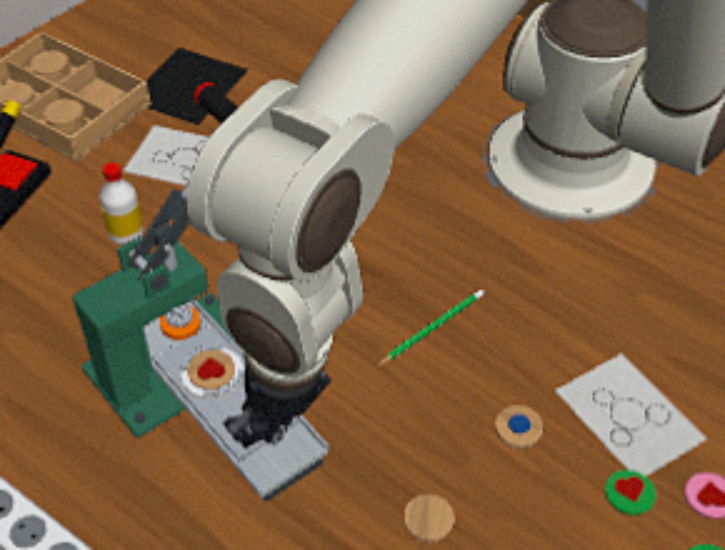

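The slide has moved with the badge seated at (212,370) in the crop; the wrist comes near the lever handle. I'll check that clearance before continuing.

Run:
```python
from h import *
for n in('scene','top'):
    if n=='top': snap('top')
    im,S=cloud(n)
    r,g,b=[im[...,i].astype(int) for i in range(3)]
    w=(r>120)&(abs(r-b)<45)&(S[...,0]>.4)&(S[...,0]<.75)&(S[...,1]>-.2)&(S[...,1]<.2)&(S[...,2]>.2)
    for x0 in np.arange(.42,.74,.04):
        k=w&(S[...,0]>=x0)&(S[...,0]<x0+.04)&(S[...,1]>-.09)
        q=S[k]
        if len(q)>5: print(n,round(x0,2),len(q),'ymin',np.percentile(q[:,1],2).round(3),'zmin/max',q[:,2].min().round(3),q[:,2].max().round(3))
yd=np.array([np.cos(np.deg2rad(79)),np.sin(np.deg2rad(79)),0]); xd=np.array([yd[1],-yd[0],0])
im,S=cloud('scene'); r,g,b=[im[...,i].astype(int) for i in range(3)]
m=(r>150)&(g<60)&(b<60)&(S[...,2]>.25)&(S[...,2]<.4)&(S[...,0]>.45)&(S[...,0]<.6); q=S[m]; print('red',len(q), q.min(0),q.max(0))
```

```text
scene 0.42 764 ymin 0.022 zmin/max 0.492 0.57
scene 0.46 799 ymin 0.027 zmin/max 0.479 0.565
scene 0.5 854 ymin 0.033 zmin/max 0.481 0.557
scene 0.54 868 ymin 0.039 zmin/max 0.454 0.549
scene 0.58 982 ymin 0.038 zmin/max 0.321 0.538
scene 0.62 987 ymin 0.035 zmin/max 0.252 0.531
scene 0.66 1405 ymin 0.04 zmin/max 0.248 0.529
scene 0.7 1186 ymin 0.043 zmin/max 0.266 0.522
top 0.42 647 ymin 0.003 zmin/max 0.508 0.574
top 0.46 618 ymin 0.008 zmin/max 0.504 0.569
top 0.5 562 ymin 0.013 zmin/max 0.333 0.56
top 0.54 507 ymin 0.023 zmin/max 0.496 0.551
top 0.58 524 ymin 0.028 zmin/max 0.489 0.541
top 0.62 556 ymin 0.031 zmin/max 0.473 0.536
top 0.66 504 ymin 0.036 zmin/max 0.478 0.535
top 0.7 116 ymin 0.039 zmin/max 0.475 0.52
red 9 [ 0.49652489 -0.19503757  0.33690354] [ 0.51457111 -0.188325    0.34371819]
```

Clear: the forearm is above 0.45 m and the wrist stays beyond x 0.58. Continuing to push, slowly toward the stop.

Emit:
apply_moves(rows=[[[-0.06,0,0.013],[0,0,0],0],[[-0.12,0,0.026],[0,0,0],0],[[-0.18,0,0.039],[0,0,0],0],[[-0.24,0,0.052],[0,0,0],0],[[-0.3,0,0.064],[0,0,0],0],[[-0.36,0,0.077],[0,0,0],0],[[-0.42,0,0.09],[0,0,0],0],[[-0.47,0,0.101],[0,0,0],0],[[-0.5,0,0.107],[0,0,0],0],[[-0.53,0,0.113],[0,0,0],0]])

```text
time: 13.35
ee_pos: [0.6427, -0.0127, 0.1215]
tcp_rot: [-180.0, 12.0, 79.2]
wrist_force: [-0.1, 2.1, -2.2]
opening: 0.0003
grasp_force: 1.1
```

Emit:
apply_moves(rows=[[[-0.02,0,0.004],[0,0,0],0],[[-0.04,0,0.008],[0,0,0],0],[[-0.06,0,0.012],[0,0,0],0]])

```text
time: 13.65
ee_pos: [0.6417, -0.0185, 0.1216]
tcp_rot: [180.0, 12.0, 79.2]
wrist_force: [-1.5, 1.7, -0.8]
opening: -0.0001
grasp_force: 1.1
```

Run:
```python
from h import *
o=sensors.get_obs();print(o['time'],o['ee_pos'],o['tcp_rot'],o['wrist_force'])
```

```text
13.65 [ 0.64167516 -0.01848424  0.12159993] [179.9997195   12.00028037  79.23277255] [-1.51516183  1.70154102 -0.82175713]
```

Emit:
apply_moves(rows=[[[-0.03,0,0.006],[0,0,0],0],[[-0.06,0,0.012],[0,0,0],0],[[-0.08,0,0.017],[0,0,0],0]])

```text
time: 13.95
ee_pos: [0.6407, -0.0234, 0.1217]
tcp_rot: [180.0, 11.5, 79.4]
wrist_force: [2.1, 28.2, 0.4]
opening: 0.0001
grasp_force: 14.3
```

Emit:
apply_moves(rows=[[[-0.02,0,0.004],[0,0,0],0],[[-0.04,0,0.008],[0,0,0],0],[[-0.04,0,0.008],[0,0,0],0]])

```text
time: 14.25
ee_pos: [0.6405, -0.024, 0.1219]
tcp_rot: [180.0, 11.2, 79.5]
wrist_force: [4.1, 38.7, -0.6]
opening: -0.0
grasp_force: 19.7
```

Firm stop reached where expected. I'll back off and rise untilted.

Emit:
apply_moves(rows=[[[0.06,0,-0.01],[0,0,0],0],[[0.15,0,-0.03],[0,0,0],0],[[0.35,0,-0.07],[0,0,0],0],[[0.5,0,-0.11],[0,0,0],0],[[0.5,0,-0.5],[0,0,0],0.3],[[0.5,0,-1.0],[0,0.37,0],0.6],[[0.5,0,-1.0],[0,0.37,0],0.7],[[0.5,0,-1.0],[0,0.37,0],0.7]])

```text
time: 15.05
ee_pos: [0.653, 0.0373, 0.2113]
tcp_rot: [179.8, 0.9, 79.2]
wrist_force: [0.2, 1.0, -0.8]
opening: 0.0576
grasp_force: 0.0
```

Emit:
apply_moves(rows=[[[0,-0.5,-0.4],[0,0,0],0.7],[[0,-0.95,-0.8],[0,0,0],0.7],[[0,-0.95,-0.95],[0,0,0],0.7],[[0,-0.95,-0.95],[0,0,0],0.7],[[0,-0.95,-0.95],[0,0,0],0.7]])

```text
time: 15.55
ee_pos: [0.5594, 0.0573, 0.3036]
tcp_rot: [180.0, 1.0, 79.2]
wrist_force: [-0.8, 0.1, -0.7]
opening: 0.0595
grasp_force: 0.0
```

Run:
```python
from h import *
o=sensors.get_obs();print(o['time'],o['ee_pos'],o['tcp_rot'],o['opening'],o['q'])
yd=np.array([np.cos(np.deg2rad(79)),np.sin(np.deg2rad(79)),0]); xd=np.array([yd[1],-yd[0],0])
snap('scene');im,S=cloud('scene'); cv2.imwrite('pics/s2.png',cv2.resize(im[100:320,130:420][...,::-1],None,fx=2.5,fy=2.5))
snap('wrist'); iw,W=cloud('wrist'); 
for n,I,P in(('scene',im,S),('wrist',iw,W)):
    r,g,b=[I[...,i].astype(int) for i in range(3)]
    m=(np.hypot(P[...,0]-.637,P[...,1]+.046)<.05)&(np.abs(P[...,2]-.0605)<.005)&(r<80); q=P[m]
    if len(q)>20: print(n,'tab',len(q),cv2.minAreaRect(q[:,:2].astype(np.float32)),np.median(q,0))
    m=(r>130)&(g<70)&(b<70)&(P[...,2]>.28)&(P[...,2]<.36)&(P[...,0]>.45)&(P[...,0]<.6)&(P[...,1]<0); q=P[m]
    if len(q)>10:
        for s in(q[q[:,1]>-.137],q[q[:,1]<-.137]):
            if len(s): print(n,'red',len(s),s.min(0),s.max(0))
    m=(r<70)&(g<70)&(b<70)&(P[...,2]>.29)&(P[...,2]<.36)&(P[...,0]>.45)&(P[...,0]<.6)&(P[...,1]<-.05)&(P[...,1]>-.22); q=P[m]
    if len(q): print(n,'bar',len(q),cv2.minAreaRect(q[:,:2].astype(np.float32)),q.max(0),np.median(q,0))
```

```text
15.55 [0.55938941 0.05732827 0.30358947] [179.99237793   0.99172077  79.24787627] 0.059517696329143555 [  6.21057388   6.93341536  12.1620362   95.51068948  -0.95079585
 106.96497211]
scene tab 68 ((0.6365412473678589, -0.0506010577082634), (0.011046597734093666, 0.05702594667673111), 81.92825317382812) [ 0.63718242 -0.04969965  0.06160737]
scene red 67 [ 0.50898523 -0.08864205  0.31504226] [ 0.53666546 -0.07669095  0.3449583 ]
scene red 13 [ 0.49659946 -0.19394905  0.33113764] [ 0.51586756 -0.18823564  0.34530976]
scene bar 272 ((0.5160928964614868, -0.13815107941627502), (0.10648214817047119, 0.02459956705570221), 75.57015228271484) [ 0.53540504 -0.08573377  0.34572285] [ 0.51840528 -0.1389051   0.3401422 ]
wrist tab 230 ((0.6344162821769714, -0.050680167973041534), (0.0094379223883152, 0.059113334864377975), 78.84813690185547) [ 0.64857017 -0.05093715  0.06180848]
```

View pics/s2.png

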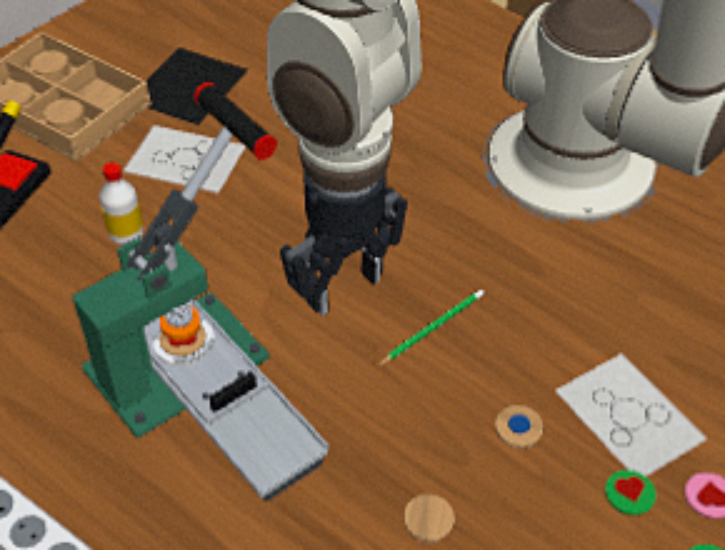

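The slide is home: tab centre at (0.635, -0.051), at the crop's (232,390), with the badge under the pad at (182,335). The derived handle centre (0.512, -0.136) agrees with the measured bar at (0.516, -0.138). I'll straddle the +y half of the handle from the side, fingers open to 60 mm.

Emit:
apply_moves(rows=[[[0,0,-0.4],[0,0.033,0],0.7],[[-0.3,-0.05,-0.84],[0,0.033,0],0.7],[[-0.69,-0.09,-0.84],[0,0.033,0],0.7],[[-0.69,-0.09,-0.84],[0,0.033,0],0.7],[[-0.69,-0.09,-0.84],[0,0.033,0],0.7]])

```text
time: 16.15
ee_pos: [0.5383, -0.0085, 0.3875]
tcp_rot: [-179.9, -0.0, 79.1]
wrist_force: [0.3, 0.7, 0.0]
opening: 0.06
grasp_force: 0.0
```

Run:
```python
from h import *
o=sensors.get_obs();print(o['time'],o['ee_pos'],o['tcp_rot'],o['opening'])
Rt=R.from_euler('xyz',o['tcp_rot'],degrees=True).as_matrix()
snap('wrist');snap('scene'); 
for n in('wrist','scene'):
    I,P=cloud(n); L=(P-o['ee_pos'])@Rt
    r,g,b=[I[...,i].astype(int) for i in range(3)]
    m=(r>120)&(g<70)&(b<70)&(P[...,2]>.28)&(P[...,2]<.36)&(P[...,0]>.45)&(P[...,0]<.6)&(P[...,1]<-.06)&(P[...,1]>-.12); q=P[m]
    if len(q)>5: print(n,'near red end: world',q.min(0),q.max(0),'tool',L[m].min(0),L[m].max(0))
h=np.array([.514,-.137,.329]); a=np.deg2rad(79.2); t=h+.03*np.array([np.cos(a),np.sin(a),0])
print('handle grip point in tool',(t-o['ee_pos'])@Rt)
```

```text
16.15 [ 0.53831772 -0.00845228  0.38746333] [-1.79860696e+02 -4.61566427e-02  7.91097574e+01] 0.05999530694727093
handle grip point in tool [-0.1008741   0.0005012   0.05838104]
```

Aligned: the grip point is 101 mm along tool -x and 58 mm ahead. Moving in.

Emit:
apply_moves(rows=[[[-0.25,0,0],[0,0,0],0.7],[[-0.5,0,0],[0,0,0],0.7],[[-0.7,0,0],[0,0,0],0.7],[[-0.85,0,0],[0,0,0],0.7],[[-1.0,0,0],[0,0,0],0.7],[[-1.0,0,0],[0,0,0],0.7],[[-1.0,0,0],[0,0,0],0.7]])

```text
time: 16.95
ee_pos: [0.5193, -0.1057, 0.3888]
tcp_rot: [-180.0, -0.1, 79.2]
wrist_force: [-0.2, -0.5, 0.6]
opening: 0.0598
grasp_force: 0.0
```

Emit:
apply_moves(rows=[[[0,0,0],[0,0,0],0.5],[[0,0,0],[0,0,0],0.42],[[0,0,0],[0,0,0],0.38],[[0,0,0],[0,0,0],0.34]], force=40)

```text
time: 17.35
ee_pos: [0.5193, -0.1055, 0.389]
tcp_rot: [180.0, -0.1, 79.3]
wrist_force: [-0.1, -0.1, -0.4]
opening: 0.0289
grasp_force: 0.0
```

Emit:
apply_moves(rows=[[[0,0,0],[0,0,0],0.3],[[0,0,0],[0,0,0],0.25],[[0,0,0],[0,0,0],0.2],[[0,0,0],[0,0,0],0.2]])

```text
time: 17.75
ee_pos: [0.5188, -0.1056, 0.3891]
tcp_rot: [-180.0, -0.1, 79.2]
wrist_force: [-3.8, 3.9, 1.9]
opening: 0.0246
grasp_force: 39.2
```

Run:
```python
from h import *
o=sensors.get_obs();print(o['time'],o['ee_pos'],o['tcp_rot'],o['opening'],o['grasp_force'],o['wrist_force'])
# arc: displacement of handle in press frame vs. lever angle
for a in np.deg2rad([45,40,35,30,25,20,15,10,5,2,0]):
    print(round(np.pi/4-a,3),'y(tool)=',round((np.cos(np.pi/4)-np.cos(a))*1.9,3),'z(tool)=',round((np.sin(np.pi/4)-np.sin(a))*1.9,3))
```

```text
17.75 [ 0.51884499 -0.1055553   0.3891238 ] [-1.79967078e+02 -1.18502964e-01  7.92341374e+01] 0.02460485469490489 39.20222461223602 [-3.7600376   3.85762718  1.8815475 ]
0.0 y(tool)= 0.0 z(tool)= 0.0
0.087 y(tool)= -0.112 z(tool)= 0.122
0.175 y(tool)= -0.213 z(tool)= 0.254
0.262 y(tool)= -0.302 z(tool)= 0.394
0.349 y(tool)= -0.378 z(tool)= 0.541
0.436 y(tool)= -0.442 z(tool)= 0.694
0.524 y(tool)= -0.492 z(tool)= 0.852
0.611 y(tool)= -0.528 z(tool)= 1.014
0.698 y(tool)= -0.549 z(tool)= 1.178
0.75 y(tool)= -0.555 z(tool)= 1.277
0.785 y(tool)= -0.556 z(tool)= 1.344
```

The handle is gripped (24.6 mm, 39 N). Now pulling it down along the arc.

Emit:
apply_moves(rows=[[[0,-0.057,0.06],[0,0,0],0.2],[[0,-0.112,0.122],[0,0,0],0.2],[[0,-0.164,0.187],[0,0,0],0.2],[[0,-0.213,0.254],[0,0,0],0.2],[[0,-0.26,0.323],[0,0,0],0.2],[[0,-0.302,0.394],[0,0,0],0.2],[[0,-0.342,0.467],[0,0,0],0.2],[[0,-0.378,0.541],[0,0,0],0.2],[[0,-0.412,0.617],[0,0,0],0.2],[[0,-0.442,0.694],[0,0,0],0.2],[[0,-0.469,0.773],[0,0,0],0.2],[[0,-0.492,0.852],[0,0,0],0.2],[[0,-0.492,0.852],[0,0,0],0.2]])

```text
time: 19.05
ee_pos: [0.4704, -0.0963, 0.3036]
tcp_rot: [-180.0, -0.1, 79.2]
wrist_force: [-4.4, 2.6, 6.9]
opening: 0.0245
grasp_force: 39.7
```

Run:
```python
from h import *
o=sensors.get_obs();print(o['time'],o['ee_pos'],o['tcp_rot'],o['opening'],o['grasp_force'],o['wrist_force'])
snap('scene');im,S=cloud('scene')
r,g,b=[im[...,i].astype(int) for i in range(3)]
m=(r>120)&(g<70)&(b<70)&(S[...,2]>.15)&(S[...,2]<.36)&(S[...,0]>.4)&(S[...,0]<.6)&(S[...,1]<-.05)&(S[...,1]>-.25); q=S[m]
for s in(q[q[:,1]>-.13],q[q[:,1]<-.13]):
    if len(s): print(len(s),s.min(0).round(4),s.max(0).round(4))
```

```text
19.05 [ 0.47041062 -0.09625519  0.30361229] [-1.79980901e+02 -1.10138619e-01  7.92307293e+01] 0.02452576765307702 39.705212116241455 [-4.41668711  2.56981819  6.94702487]
56 [ 0.4623 -0.1093  0.2287] [ 0.5132 -0.07    0.3374]
7 [ 0.453  -0.1861  0.2542] [ 0.4617 -0.1797  0.26  ]
```

Emit:
apply_moves(rows=[[[0,-0.02,0.08],[0,0,0],0.2],[[0,-0.036,0.162],[0,0,0],0.2],[[0,-0.049,0.245],[0,0,0],0.2],[[0,-0.057,0.326],[0,0,0],0.2],[[0,-0.061,0.385],[0,0,0],0.2],[[0,-0.063,0.425],[0,0,0],0.2],[[0,-0.064,0.46],[0,0,0],0.2],[[0,-0.064,0.485],[0,0,0],0.2],[[0,-0.064,0.485],[0,0,0],0.2],[[0,-0.064,0.485],[0,0,0],0.2]])

```text
time: 20.1
ee_pos: [0.4642, -0.0951, 0.2563]
tcp_rot: [-180.0, -0.1, 79.2]
wrist_force: [-8.4, 3.0, 9.3]
opening: 0.0245
grasp_force: 40.1
```

Run:
```python
from h import *
o=sensors.get_obs();print(o['time'],o['ee_pos'],o['tcp_rot'],o['opening'],o['grasp_force'],o['wrist_force'])
snap('scene');im,S=cloud('scene')
r,g,b=[im[...,i].astype(int) for i in range(3)]
# rod between handle and pivot: points within 12 mm of press y=0 plane
ram=np.array([.6141,-.1557]); a=np.deg2rad(79.1); yd=np.array([np.cos(a),np.sin(a)]); xd=np.array([yd[1],-yd[0]])
X=(S[...,:2]-ram)@xd; Y=(S[...,:2]-ram)@yd
m=(np.abs(Y)<.012)&(X>-.14)&(X<-.02)&(S[...,2]>.17)&(S[...,2]<.3)
for x0 in np.arange(-.14,-.02,.02):
    k=m&(X>=x0)&(X<x0+.02)
    if k.sum()>2: print('rod',round(x0,2),k.sum(),np.round(np.percentile(S[k][:,2],[10,50,90]),4))
k=(Y<-.03)&(Y>-.058)&(X<-.13)&(X>-.19)&(S[...,2]>.15)&(S[...,2]<.3)
if k.any(): print('bar -y half',k.sum(),np.round(np.percentile(S[k][:,2],[5,50,95,99]),4),X[k].min(),X[k].max())
cv2.imwrite('pics/s3.png',cv2.resize(im[100:290,130:350][...,::-1],None,fx=3,fy=3))
```

```text
20.1 [ 0.46415794 -0.09506153  0.25634196] [-1.79990933e+02 -1.02579070e-01  7.92261202e+01] 0.024497627426320414 40.13991594314575 [-8.39899691  2.99070709  9.3483585 ]
rod -0.14 21 [0.1967 0.2019 0.2042]
rod -0.12 32 [0.1958 0.201  0.2042]
rod -0.1 33 [0.1958 0.2017 0.2052]
rod -0.08 29 [0.1977 0.2012 0.2044]
rod -0.06 48 [0.203  0.206  0.2081]
rod -0.04 50 [0.1841 0.203  0.2074]
bar -y half 13 [0.2052 0.2089 0.2123 0.2134] -0.16354885766396215 -0.14797226994601215
```

View pics/s3.png

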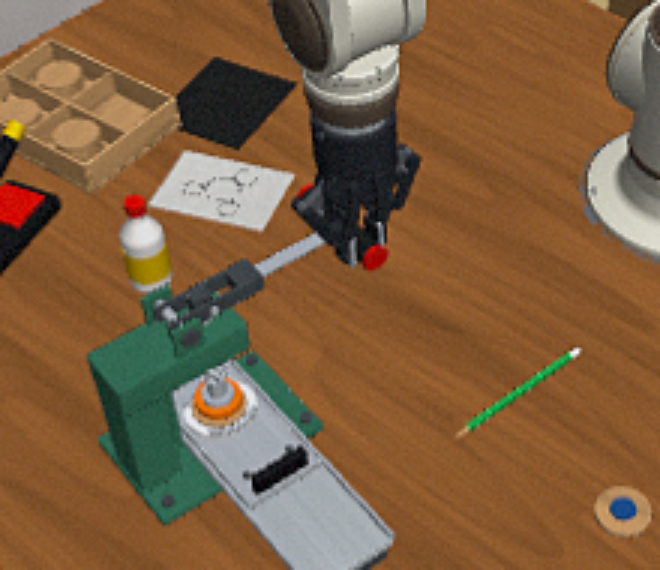

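The arm is within about 0.5° of level: the rod runs level at z about 0.201 over its length, 1.5 mm of handle travel is left, and the pad is down on the heart at (218,400). Final nudge.

Emit:
apply_moves(rows=[[[0,-0.01,0.008],[0,0,0],0.2],[[0,-0.01,0.015],[0,0,0],0.2],[[0,-0.01,0.015],[0,0,0],0.2],[[0,-0.01,0.015],[0,0,0],0.2],[[0,-0.01,0.015],[0,0,0],0.2]])

```text
time: 20.65
ee_pos: [0.464, -0.095, 0.2553]
tcp_rot: [179.9, -0.1, 79.2]
wrist_force: [-4.5, 2.3, 9.7]
opening: 0.0244
grasp_force: 40.1
```

Run:
```python
from h import *
o=sensors.get_obs();print(o['time'],o['ee_pos'],o['opening'],o['grasp_force'],o['wrist_force'])
snap('scene');im,S=cloud('scene')
ram=np.array([.6141,-.1557]); a=np.deg2rad(79.1); yd=np.array([np.cos(a),np.sin(a)]); xd=np.array([yd[1],-yd[0]])
X=(S[...,:2]-ram)@xd; Y=(S[...,:2]-ram)@yd
m=(np.abs(Y)<.012)&(X>-.14)&(X<-.065)&(S[...,2]>.19)&(S[...,2]<.22)
p=np.polyfit(X[m],S[m][:,2],1); print('rod slope deg',np.degrees(np.arctan(p[0])),m.sum())
```

```text
20.65 [ 0.46396474 -0.09501327  0.25527041] 0.024426307168529185 40.1304030418396 [-4.52164457  2.31480663  9.71549077]
rod slope deg 0.5171368685068405 106
```

The handle has dropped 133.8 of 134.3 mm, the pull is 9.7 N (about 10 N expected at level) and the rod slope is within 0.5° of level. Handing in.

```bash
python3 -c "
from workcell import bot
print(bot.job_done())"
```

```text
the job is handed in; nothing more can be done
None
```

The job is handed in at about 21 s: the red-heart badge lies flat in the nest, heart up, the slide is home against its stop, and the gripper is holding the lever level (within about 0.5°) with the pad on the heart.

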